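Move the small-parts row to the other rack, mirrored

ROBOT

A 6-joint arm with a two-finger parallel gripper is mounted at the origin on a cart in front of the work surface, level with it; the furniture and walls round the work are solid. World frame = base frame: x ahead of the robot, y to its left, z up, the work surface at z = 0. Lengths are in m, angles in rad, forces in N, time in s.
With the tool pointing down it reaches from about 0.325 to 0.875 m from the base axis. Payload 4.4 kg.
Tool frame: the origin (TCP) lies on the centre line of the jaws, within the pads' length; the fingertips stand manip.tips_ahead ahead of it and the grasp point (between the pads) is the TCP (manip.tips_ahead is the distance from the TCP to the fingertips, in m); z points along the fingers, y is the direction in which the jaws open and shut (so a half turn about z gives the same grasp; the last joint's range is limited). The gripper opens to 85 mm and grips with 20 to 120 N. Pads are 22 mm wide; open, the fingers measure 114 mm over their backs; the gripper's body (76 mm by 85 mm) begins 54 mm behind the grasp point. The pads swing forward as they close: fully open they stand 13 mm farther back than shut.
Start: joints at [1.131, 0.207, 1.542, -0, 1.393, -0.15], TCP at [0.164, 0.551, 0.25] pointing down, gripper open.
Joint ranges: [-2.73, 2.73], [-0.86, 2.22], [0.23, 2.46], [-1.11, 4.25], [0.08, 2.63], [-2.82, 2.82]. Speed limits (rad/s): [2.79, 2.79, 3.14, 3.14, 3.14, 3.14].

INTERFACE

Orientations are given as a unit quaternion [x, y, z, w].
In Python, from rig import sense, optics, manip gives the robot as it stands. The module is installed in compiled form; this text tells all that it offers.
- The arm moves only by the tool jog_arm, never from a script. Its arguments are lists of equal length, an entry for each row: "hand": the closure, from 0 (fully open) to 1 (shut); "linear": the shift along the tool's x, y, z as a fraction of full scale, a list of three; "dr": the turn, a rotation vector about the tool's x, y, z as a fraction of full scale, a list of three. A call has 1 to 20 rows; each row shifts and turns the pose as measured when the row begins, along the tool's axes as they then stand; what a row does not reach is not made up. Full scale, the value 1, is 0.04 m for a shift and 0.08 rad for a turn. A row lasts 1/8 s, in which the tool goes at most 62.5 mm and 10.7 degrees, less where a joint would pass 70% of its speed; a pose out of reach is approached as far as the arm can. A call with a number of a shift or a turn outside -1 to 1 is refused whole. A call with a gripper value outside its range is refused whole. The fingers move at their own pace and stop on an object; the grip force is fixed at half the most. Time passes only in rows, so rows that do not move let the fingers close. It gives the time, the measured TCP pose, the force and the opening at its end, in the units of the state.
- sense(): the state, without advancing time (a new reading comes with each control period).
- optics.camera(name): name is "scene" or "top" or "wrist"; returns (picture, depth): 400x640x3 uint8, red, green, blue; 400x640 float32, m along the optical axis (not along the pixel's ray), 0 where there is no reading.
- optics.camera_params(name): a dict with "fovy" (degrees; the focal length in pixels is half the picture's height over the tangent of half this angle, whatever the lens; pixels are square), "cx", "cy" (the principal point, pixels), "R" (3x3) and "t" (3): a world point X has camera coordinates R X + t; the wrist camera has in their place "tool_from_camera" (4x4, takes a point from camera to tool coordinates, whose origin is the TCP and whose axes are the flange's). Camera axes: x right, y down, z forward; pixel columns grow to the right and rows downward; lengths in m; the calibration is good to about 2 mm. A picture is of the moment at which its call begins: read the wrist's pose just before it. camera_params takes no time and is no camera call.
- manip.sign_off(): hands the job in, once; it reports no verdict.
Trained networks look in the newest picture that a camera, given by its name, has taken for a name from the list of things; names that differ only in an ending like _2 or _b are one class to them, and where a whole thing is asked for, a point or a joint stands for the part that bears it (a point fixed in the world has none). Each returns a list of dicts, best first, with "confidence" (0 to 1); they miss things now and then, are a little off and sometimes report something else, mostly with a low value. They report only what shows in the picture. A call takes as long as a camera call. They do not tell look-alikes from the thing itself.
- optics.silhouettes(camera, query): "mask" (400x640 bool, what is visible of it) and "uv" ([column, row] in pixels, amid what is visible of it).
The state is a dict: "time": time; "joints": joint angles; "qvel": joint speeds; "joint_torque": joint torques, N m; "ee_pos": TCP position; "eef_rot": TCP orientation; "contact_force": force on the tool from outside, world axes, zero at the start; "moment": the same for the moment, N m; "gripper_width": finger opening in m.
Only numpy, scipy, OpenCV 4.12 (cv2) and the standard library are available. Lean on these libraries where they do the work, as an engineer would, in place of code of your own. Each camera call takes 0.05 s, during which the arm holds its last target. There are 200 camera calls.

TASK

A left-handed colleague is taking over the bench: move the four small things from the full rack to the empty rack in reverse order, so that the leftmost thing of the old row ends up rightmost in the new row, and so on, one to a slot. Stand each in the middle of its slot, the same way up as it was, and leave the cork pads behind.

Things in the scene. Friction and masses are not known exactly. Their poses are not given: they have to be found in the camera images.
- old_rack: The rack that is full at the start: fixed plywood board, 90 mm deep (its x), 246 mm long (its y). Dark ridges, 4 mm wide, 5 mm above the slot floor, part a row of four slots, 56 mm wide, open at their x ends, middles at y = -90, -30, 30, 90 mm, x = 0; slot floor 10 mm above the table. Origin: centre of underside; x points away from the robot, y to its left (turned up to 0.3 rad). 
- new_rack: The rack that is empty at the start, no pads: fixed plywood board, 90 mm deep (its x), 246 mm long (its y). Dark ridges, 4 mm wide, 5 mm above the slot floor, part a row of four slots, 56 mm wide, open at their x ends, middles at y = -90, -30, 30, 90 mm, x = 0; slot floor 10 mm above the table. Origin: centre of underside; x points away from the robot, y to its left (turned up to 0.3 rad). 
- film_tub_center (a point): little tub, round, 34 mm across its pale lid (top 7 mm), about 30 mm across below, 37 mm high, standing upright; point at its centre, half-way up; z up
- nozzle_center (a point): spare glue nozzle, a slender white cone 31 mm high that stands on its 15 mm wide flange and tapers to about 6 mm at the top; point on its axis, half-way up; z up; grasp it low
- reel_small_center (a point): small reel of thread lying flat, round, 40 mm across, 11 mm high; point at its centre, half-way up; z up
- eraser_center (a point): block eraser with a sleeve, lying flat, 21 mm (its x, across the row) by 42 mm (its y, along the row), 12 mm high; point at its centre, half-way up; z up
- tub_pad: thin cork pad (round, 46 mm across, 2 mm thick, fixed) in the middle of the old rack's slot in which the tub stands at the start; it stays there and marks that slot. Origin: centre of its underside, on the slot floor; axes as the old rack's
- nozzle_pad: thin cork pad (round, 30 mm across, 2 mm thick, fixed) in the middle of the old rack's slot in which the nozzle stands at the start; it stays there and marks that slot. Origin: centre of its underside, on the slot floor; axes as the old rack's
- reel_pad: thin cork pad (48 x 50 mm, 2 mm thick, fixed) in the middle of the old rack's slot in which the reel stands at the start; it stays there and marks that slot. Origin: centre of its underside, on the slot floor; axes as the old rack's
- eraser_pad: thin cork pad (34 x 52 mm, 2 mm thick, fixed) in the middle of the old rack's slot in which the eraser stands at the start; it stays there and marks that slot. Origin: centre of its underside, on the slot floor; axes as the old rack's
Mind the look-alikes: they are no part of the job. Leave any red look-alike of the part that bears reel_small_center alone. What is shaped like the part that bears film_tub_center but blue is not meant.

How it is judged:
By the outcome, as a careful person would: the job done as asked, in the order asked, and still so for the second after the job is handed in, with the robot touching nothing.
It also fails if it takes over 88 s, if anything falls off the work surface, if the arm or the gripper's body presses on something with over 40 N, if the wrist force passes 120 N, or if a joint passes its speed limit or range.

## Working session

There is one attempt and no reset: what is moved stays moved. The work goes in short steps, Python scripts to look and compute and a tool call to move; the robot and the scene stay as the last step left them, time stands still between calls to the robot, and variables do not carry over. Pictures are saved under pics/ and viewed, about 12 in all and at most 16, crops included, and the job is handed in when it is done.

Besides the shell and the picture viewer there is one more tool, called after "Request:" as name(argument=value, ...) on one line, values as JSON. jog_arm: Moves the arm, as the interface text tells. Its arguments: {"type":"object","properties":{"hand":{"type":"array","items":{"type":"number"}},"linear":{"type":"array","items":{"type":"array","items":{"type":"number","minimum":-1,"maximum":1}}},"dr":{"type":"array","items":{"type":"array","items":{"type":"number","minimum":-1,"maximum":1}}}},"required":["hand","linear","dr"]}

```bash
mkdir -p pics; cat > h.py <<'E'
import numpy as np, cv2
from rig import sense, optics, manip
from scipy.spatial.transform import Rotation as Ro
def cloud(name,depth,s=None):
    p=optics.camera_params(name); f=200/np.tan(np.radians(p['fovy'])/2)
    v,u=np.mgrid[0:400,0:640]; z=depth
    P=np.stack([(u-p['cx'])/f*z,(v-p['cy'])/f*z,z],-1)
    if 'R' in p: return (P-p['t'])@np.array(p['R'])
    T=np.array(p['tool_from_camera']); P=P@T[:3,:3].T+T[:3,3]
    return P@Ro.from_quat(s['eef_rot']).as_matrix().T+s['ee_pos']
def save(n,im,k=1):
    cv2.imwrite('pics/'+n+'.png',cv2.resize(im[...,::-1],None,fx=k,fy=k))
E
python3 - <<'E'
from h import *
s=sense(); print(s['time'],s['ee_pos'],s['eef_rot'],s['gripper_width'],manip.tips_ahead)
for c in('top','scene'):
    im,d=optics.camera(c); save(c+'0',im); np.savez(c,im=im,d=d); X=cloud(c,d)
    p=optics.camera_params(c);print(c,-np.array(p['R']).T@p['t'],p['fovy'])
    for q in ['old_rack','new_rack','film_tub_center','nozzle_center','reel_small_center','eraser_center','tub_pad','reel_pad']:
        for r in optics.silhouettes(c,q):
            m=r['mask']&(d>0)
            print(q,round(r['confidence'],2),np.round(r['uv']),m.sum(),np.round(np.median(X[m],0),3) if m.any() else '')
print(sense()['time'])
E
```

```text
0.0 [0.16401472 0.55035438 0.24910091] [ 1.44382032e-01  9.89521337e-01 -1.11660078e-03 -3.25544630e-04] 0.08525447250311037 0.019
top [ 0.37986649 -0.00759382  1.0080516 ] 50.81849008620996
old_rack 0.96 [390. 202.] 2632 [ 0.557 -0.171  0.01 ]
new_rack 0.64 [248. 213.] 3787 [0.535 0.172 0.01 ]
film_tub_center 0.5 [403. 200.] 185 [ 0.56  -0.199  0.049]
reel_small_center 0.62 [322. 168.] 207 [ 0.639 -0.007  0.011]
reel_small_center 0.51 [354. 200.] 211 [ 0.56  -0.083  0.023]
reel_small_center 0.46 [352. 166.] 221 [ 0.663 -0.083  0.011]
eraser_center 0.73 [426. 201.] 160 [ 0.562 -0.262  0.023]
tub_pad 0.61 [402. 205.] 108 [ 0.547 -0.198  0.012]
tub_pad 0.38 [345. 198.] 117 [ 0.568 -0.067  0.012]
reel_pad 0.65 [359. 211.] 157 [ 0.552 -0.088  0.012]
scene [ 0.22555654 -0.67251334  0.57475904] 49.705881042703254
old_rack 0.67 [343. 276.] 2920 [ 0.541 -0.203  0.01 ]
new_rack 0.84 [264. 184.] 2206 [0.534 0.155 0.01 ]
film_tub_center 0.93 [358. 266.] 372 [ 0.557 -0.21   0.046]
film_tub_center 0.8 [409. 260.] 402 [ 0.654 -0.237  0.033]
nozzle_center 0.43 [341. 251.] 36 [ 0.557 -0.145  0.022]
reel_small_center 0.83 [323. 237.] 266 [ 0.56  -0.091  0.022]
reel_small_center 0.82 [364. 226.] 219 [ 0.661 -0.087  0.01 ]
reel_small_center 0.48 [336. 209.] 218 [ 0.637 -0.015  0.01 ]
eraser_center 0.86 [374. 294.] 254 [ 0.559 -0.266  0.022]
tub_pad 0.65 [351. 278.] 195 [ 0.55  -0.215  0.012]
reel_pad 0.43 [317. 244.] 104 [ 0.544 -0.095  0.012]
0.9
```

```bash
python3 - <<'E'
from h import *
a=np.load('top.npz');im=a['im'][120:280,180:460];save('topc',im,2.8)
a=np.load('scene.npz');im=a['im'][150:330,220:470];save('scenec',im,3)
E
```

```text
(no output)
```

View pics/topc.png

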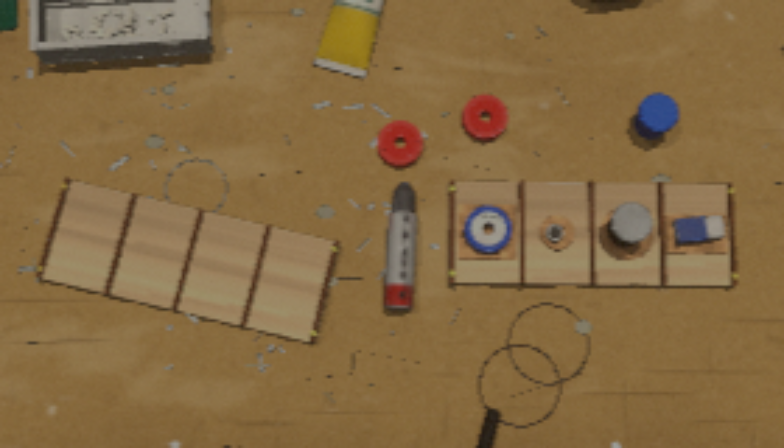

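View pics/scenec.png

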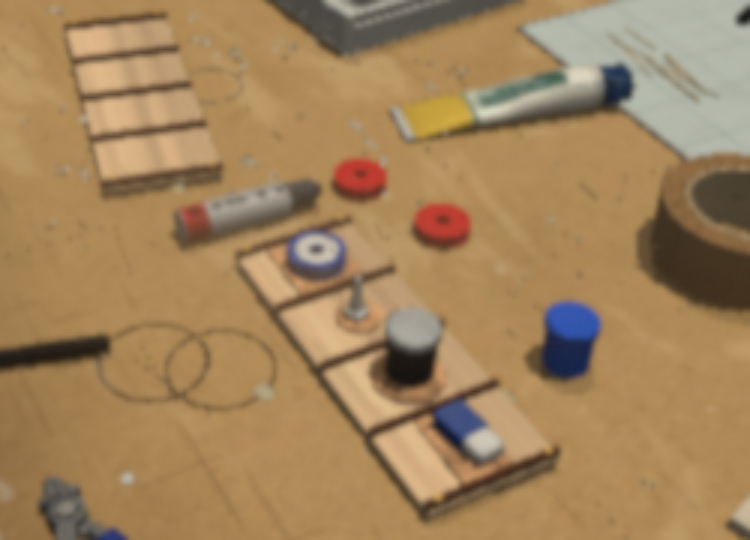

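Old row from the left: reel (354,200), nozzle (378,203), tub (403,200), eraser (426,201). In the new row the eraser is therefore leftmost, followed by tub, nozzle and reel. The look-alikes are red reels at (322,168) and (352,166), and a blue tub at (414,160). All three stand behind the rack, off it, and the four wanted things stand on cork pads. In the closeup, the black tub with the pale lid and the blue/white reel match the description.

```bash
cat >> h.py <<'E'
def rack(X,c):
    """fit 246x90 board from points near c at height ~10 mm"""
    m=(abs(X[...,2]-.0115)<.006)&(np.hypot(X[...,0]-c[0],X[...,1]-c[1])<.16)
    n,l=cv2.connectedComponents(cv2.morphologyEx(m.astype(np.uint8),cv2.MORPH_CLOSE,np.ones((5,5))))
    k=np.bincount(l[l>0]).argmax(); P=X[(l==k)&m][:,:2]
    (x,y),(w,h),a=cv2.minAreaRect((P*1000).astype(np.float32))
    if w<h: a+=90
    th=(a-90)%180; th=th-180 if th>90 else th
    return np.array([x,y])/1000,sorted((w,h)),np.radians(th)
def plan(pos,head,hand,s=None,lin=.04,rot=.08,start=None):
    """rows to TCP pos, tool pointing down with y axis at heading `head` (mod pi)"""
    s=s or sense(); p=np.array(s['ee_pos']) ; R=Ro.from_quat(s['eef_rot']).as_matrix()
    y=np.arctan2(R[1,1],R[0,1]); d=(head-y+np.pi/2)%np.pi-np.pi/2; yt=y+d
    Rt=np.array([[np.sin(yt),np.cos(yt),0],[-np.cos(yt),np.sin(yt),0],[0,0,-1]])
    Rt[:,0]=np.cross(Rt[:,1],Rt[:,2])
    L=[];D=[];pos=np.array(pos)
    while len(L)<40:
        e=R.T@(pos-p); r=Ro.from_matrix(R.T@Rt).as_rotvec()
        if np.linalg.norm(e)<4e-4 and np.linalg.norm(r)<3e-3: break
        e*=min(1,lin/max(1e-9,np.linalg.norm(e))); r*=min(1,rot/max(1e-9,np.linalg.norm(r)))
        a=np.round(e/.04,2)+0.; b=np.round(r/.08,2)+0.
        L.append(a.tolist());D.append(b.tolist()); p=p+R@(a*.04); R=R@Ro.from_rotvec(b*.08).as_matrix()
    print(len(L),'hand',hand,'\nlinear',str(L).replace(' ',''),'\ndr',str(D).replace(' ',''))
E
python3 - <<'E'
from h import *
p=optics.camera_params('wrist');print(np.round(p['tool_from_camera'],3),p['fovy'])
for c in('top','scene'):
    X=cloud(c,np.load(c+'.npz')['d'])
    for q in([.557,-.171],[.535,.172]): print(c,rack(X,q))
plan([.50,.16,.25],-.23,0,lin=.056)
E
```

```text
[[ 0.    -0.962 -0.272  0.069]
 [ 1.    -0.     0.001  0.   ]
 [-0.001 -0.272  0.962 -0.123]
 [ 0.     0.     0.     1.   ]] 62.124487963598156
top (array([ 0.56228192, -0.17374933]), [99.30216217041016, 244.65902709960938], np.float64(-0.027512717747445098))
top (array([0.53375488, 0.17819232]), [97.34011840820312, 256.1967468261719], np.float64(-0.22827205388781488))
scene (array([ 0.55993317, -0.17459351]), [91.93333435058594, 248.3640899658203], np.float64(-0.004390221056995624))
scene (array([0.53641046, 0.17121347]), [90.52772521972656, 248.72718811035156], np.float64(-0.22539823675551038))
19 hand 0 
linear [[-1.18,-0.76,0.0],[-1.23,-0.66,0.0],[-1.28,-0.56,0.0],[-1.32,-0.46,0.0],[-1.36,-0.35,0.0],[-1.38,-0.24,0.0],[-1.39,-0.13,0.0],[-1.4,-0.01,0.0],[-1.4,0.1,0.01],[-0.28,0.04,0.0],[0.0,0.0,0.0],[0.0,0.0,0.0],[0.0,0.0,0.0],[0.0,0.0,0.0],[0.0,0.0,0.0],[0.0,0.0,0.0],[0.0,0.0,0.0],[0.0,0.0,0.0],[0.0,0.0,0.0]] 
dr [[0.0,0.0,1.0],[0.0,0.0,1.0],[0.0,0.0,1.0],[0.0,0.0,1.0],[0.0,0.0,1.0],[0.0,0.0,1.0],[0.0,0.0,1.0],[0.0,0.0,1.0],[0.0,0.0,1.0],[0.0,0.0,1.0],[0.0,0.0,1.0],[0.0,0.0,1.0],[0.0,0.0,1.0],[0.0,0.0,1.0],[0.0,0.0,1.0],[0.0,0.0,1.0],[0.0,0.0,1.0],[0.0,0.0,1.0],[0.0,0.0,0.89]]
```

```bash
python3 - <<'E'
from h import *
plan([.53,.19,.25],-.23,0,lin=.036)
E
```

```text
19 hand 0 
linear [[-0.79,-0.42,0.0],[-0.83,-0.36,0.0],[-0.85,-0.29,0.0],[-0.87,-0.22,0.0],[-0.89,-0.15,0.0],[-0.9,-0.08,0.0],[-0.9,-0.01,0.0],[-0.9,0.06,0.0],[-0.89,0.14,0.0],[-0.88,0.21,0.0],[-0.86,0.27,0.0],[-0.83,0.34,0.0],[-0.8,0.41,0.0],[-0.77,0.47,0.01],[-0.19,0.14,0.0],[0.0,0.0,0.0],[0.0,0.0,0.0],[0.0,0.0,0.0],[0.0,0.0,0.0]] 
dr [[0.0,0.0,1.0],[0.0,0.0,1.0],[0.0,0.0,1.0],[0.0,0.0,1.0],[0.0,0.0,1.0],[0.0,0.0,1.0],[0.0,0.0,1.0],[0.0,0.0,1.0],[0.0,0.0,1.0],[0.0,0.0,1.0],[0.0,0.0,1.0],[0.0,0.0,1.0],[0.0,0.0,1.0],[0.0,0.0,1.0],[0.0,0.0,1.0],[0.0,0.0,1.0],[0.0,0.0,1.0],[0.0,0.0,1.0],[0.0,0.0,0.89]]
```

Request:
jog_arm(hand=[0,0,0,0,0,0,0,0,0,0,0,0,0,0,0,0,0,0,0], linear=[[-0.79,-0.42,0],[-0.83,-0.36,0],[-0.85,-0.29,0],[-0.87,-0.22,0],[-0.89,-0.15,0],[-0.9,-0.08,0],[-0.9,0,0],[-0.9,0.06,0],[-0.89,0.14,0],[-0.88,0.21,0],[-0.86,0.27,0],[-0.83,0.34,0],[-0.8,0.41,0],[-0.77,0.47,0],[-0.19,0.14,0],[0,0,0],[0,0,0],[0,0,0],[0,0,0]], dr=[[0,0,1],[0,0,1],[0,0,1],[0,0,1],[0,0,1],[0,0,1],[0,0,1],[0,0,1],[0,0,1],[0,0,1],[0,0,1],[0,0,1],[0,0,1],[0,0,1],[0,0,1],[0,0,1],[0,0,1],[0,0,1],[0,0,0.9]])

```text
time: 3.28
ee_pos: [0.5372, 0.1723, 0.252]
eef_rot: [0.799, 0.601, 0.003, 0.0]
contact_force: [0.4, -0.7, -0.6]
gripper_width: 0.0854
```

```bash
python3 - <<'E'
from h import *
s=sense(); im,d=optics.camera('wrist'); save('w1',im); np.savez('w1',im=im,d=d,p=s['ee_pos'],q=s['eef_rot'])
X=cloud('wrist',d,s); print(s['joints'],np.round(rack(X,[.535,.172]),3) if 0 else rack(X,[.535,.172]))
r=optics.silhouettes('wrist','new_rack')
for k in r[:2]:
    m=k['mask']; print(k['confidence'],m.sum(),np.median(X[m],0),cv2.minAreaRect((X[m&(abs(X[...,2]-.011)<.006)][:,:2]*1000).astype(np.float32)))
plan([.55,-.16,.25],0,0,s)
E
```

```text
[0.15547748 0.17865772 1.57100098 0.00285619 1.38622197 0.437017  ] (array([0.53595471, 0.17313451]), [90.15194702148438, 245.56080627441406], np.float64(-0.2308237616862743))
0.69 17641 [0.53861324 0.1889826  0.00949287] ((535.9827270507812, 173.1055145263672), (245.55882263183594, 90.13229370117188), 76.80744171142578)
9 hand 0 
linear [[-0.95,0.31,0.0],[-0.97,0.24,0.0],[-0.99,0.16,0.01],[-1.0,0.08,0.01],[-1.0,0.04,0.0],[-1.0,0.04,0.01],[-1.0,0.04,0.0],[-1.0,0.04,0.01],[-0.31,0.01,0.0]] 
dr [[0.02,-0.02,-1.0],[0.01,-0.01,-1.0],[0.02,-0.02,-1.0],[0.01,0.0,-0.53],[0.0,0.0,0.0],[0.0,0.0,0.0],[0.0,0.0,0.0],[0.0,0.0,0.0],[0.0,0.0,0.0]]
```

View pics/w1.png

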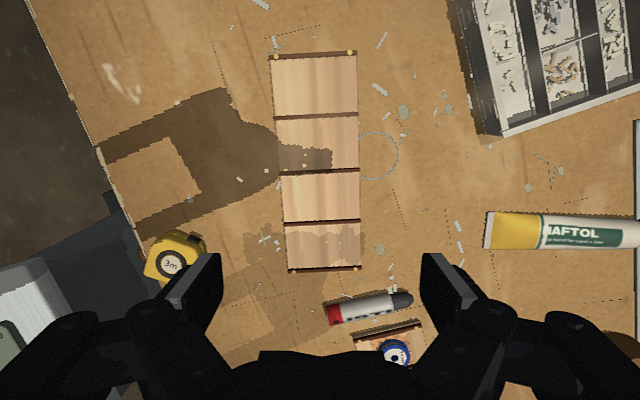

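Request:
jog_arm(hand=[0,0,0,0,0,0,0,0,0,0], linear=[[-0.95,0.31,0],[-0.97,0.24,0],[-0.99,0.16,0],[-1,0.08,0],[-1,0.04,0],[-1,0.04,0],[-1,0.04,0],[-1,0.04,0],[-0.5,0,0],[0,0,0]], dr=[[0,0,-1],[0,0,-1],[0,0,-1],[0,0,-0.5],[0,0,0],[0,0,0],[0,0,0],[0,0,0],[0,0,0],[0,0,0]])

```text
time: 4.62
ee_pos: [0.5561, -0.1763, 0.2515]
eef_rot: [0.697, 0.717, 0.005, 0.001]
contact_force: [0.1, 0.3, 0.7]
gripper_width: 0.0857
```

```bash
python3 - <<'E'
from h import *
s=sense(); im,d=optics.camera('wrist'); save('w2',im); np.savez('w2',im=im,d=d,p=s['ee_pos'],q=s['eef_rot'])
X=cloud('wrist',d,s); print(s['ee_pos'],s['joints'],rack(X,[.56,-.174]))
for q,h in [('film_tub_center',.049),('nozzle_center',.04),('reel_small_center',.023),('eraser_center',.024)]:
    for k in optics.silhouettes('wrist',q):
        m=k['mask']; P=X[m]; zt=np.percentile(P[:,2],95); T=P[abs(P[:,2]-zt)<.004]
        print(q,round(k['confidence'],2),np.round(k['uv']),round(zt,4),cv2.minAreaRect((T[:,:2]*1000).astype(np.float32)))
E
```

```text
[ 0.55609464 -0.17634337  0.25145941] [-0.45946317  0.21926054  1.52383234  0.00805514  1.39315478 -0.4881345 ] (array([ 0.55975555, -0.17293274]), [90.2105941772461, 245.97323608398438], np.float64(-0.0077760309088678635))
film_tub_center 0.72 [411. 221.] 0.0373 ((659.5609130859375, -229.0877685546875), (33.99182891845703, 33.63576889038086), 75.81222534179688)
film_tub_center 0.57 [324. 199.] 0.0496 ((562.0361328125, -200.15426635742188), (32.073970794677734, 33.77395248413086), 20.606876373291016)
nozzle_center 0.56 [324. 137.] 0.0418 ((559.001953125, -140.08607482910156), (2.992702007293701, 3.7010228633880615), 1.6777715682983398)
reel_small_center 0.79 [421.  82.] 0.0117 ((662.844970703125, -83.2955093383789), (38.100074768066406, 38.7451171875), 4.4157257080078125)
reel_small_center 0.67 [404.  14.] 0.0119 ((639.6148681640625, -16.073366165161133), (39.91537857055664, 23.997098922729492), 1.2623140811920166)
reel_small_center 0.64 [326.  80.] 0.0238 ((560.6887817382812, -83.3548583984375), (38.19297409057617, 38.097206115722656), 45.562740325927734)
eraser_center 0.87 [323. 248.] 0.0237 ((561.54736328125, -262.5823974609375), (20.274311065673828, 41.502037048339844), 7.194622993469238)
```

View pics/w2.png

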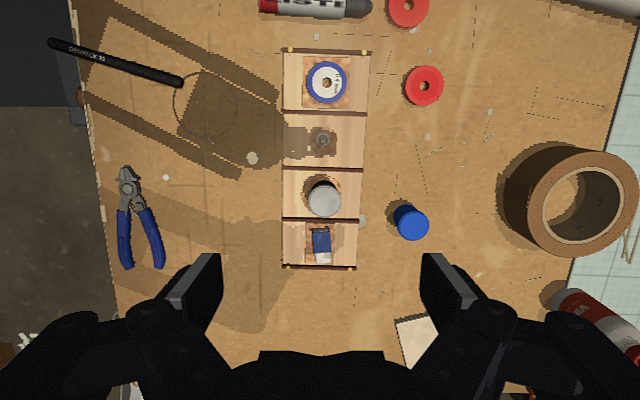

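```bash
python3 - <<'E'
from h import *
a=np.load('w2.npz');s=dict(ee_pos=a['p'],eef_rot=a['q'])
X=cloud('wrist',a['d'],s); T=(X-a['p'])@Ro.from_quat(a['q']).as_matrix()
for u0,u1 in((140,230),(415,500)):
    t=T[245:400,u0:u1].reshape(-1,3); t=t[(t[:,2]<.08)&(t[:,2]>-.1)]
    print(np.round(np.percentile(t,[0,1,5,50,95,99,100],axis=0),3).T)
m=(abs(X[...,0]-.56)<.02)&(abs(X[...,1]+.141)<.02)&(X[...,2]>.0145)
print('nozzle',m.sum(),X[m].mean(0),X[m].max(0),X[m].min(0), cv2.minEnclosingCircle((X[m][:,:2]*1000).astype(np.float32)))
plan([.5615,-.2626,.10],.125,.3)
E
```

```text
[[-0.012 -0.009 -0.005  0.013  0.018  0.019  0.021]
 [-0.057 -0.055 -0.051 -0.039 -0.021 -0.018 -0.016]
 [-0.077 -0.075 -0.072 -0.056 -0.004  0.003  0.007]]
[[-0.011 -0.009 -0.004  0.014  0.018  0.019  0.021]
 [ 0.016  0.018  0.021  0.038  0.05   0.055  0.057]
 [-0.077 -0.075 -0.072 -0.056 -0.003  0.003  0.008]]
nozzle 2569 [ 0.5695474  -0.15703949  0.30500047] [ 0.57999967 -0.13395291  0.32907958] [ 0.54000353 -0.16048724  0.01450324] ((560.2157592773438, -154.19967651367188), 20.605974197387695)
5 hand 0.3 
linear [[-0.51,0.01,0.86],[-0.5,-0.03,0.86],[-0.5,-0.03,0.86],[-0.5,-0.03,0.86],[-0.21,-0.02,0.35]] 
dr [[0.09,-0.04,-0.99],[0.02,-0.01,-0.19],[0.0,0.0,0.0],[0.0,0.0,0.0],[0.0,0.0,0.0]]
```

Request:
jog_arm(hand=[0.5,0.5,0.5,0.5,0.5,0.5], linear=[[-0.51,0,0.86],[-0.5,-0.03,0.86],[-0.5,-0.03,0.86],[-0.5,-0.03,0.86],[-0.21,-0.02,0.35],[0,0,0]], dr=[[0.09,-0.04,-1],[0,0,-0.2],[0,0,0],[0,0,0],[0,0,0],[0,0,0]])

```text
time: 5.62
ee_pos: [0.5661, -0.258, 0.0994]
eef_rot: [0.655, 0.755, 0.003, 0.003]
contact_force: [0.6, 0.4, 1.1]
gripper_width: 0.0429
```

```bash
cat >> h.py <<'E'
def tips(X,s):
    T=(X-s['ee_pos'])@Ro.from_quat(s['eef_rot']).as_matrix()
    t=T[(abs(T[...,0])<.013)&(abs(T[...,1])<.07)&(T[...,2]>-.06)&(T[...,2]<.03)]
    for g in(t[t[:,1]<-.003],t[t[:,1]>.003]):
        if len(g): print('tip',np.round(np.percentile(g,[1,50,99],axis=0),3).T.tolist())
E
python3 - <<'E'
from h import *
s=sense(); im,d=optics.camera('wrist'); save('w3',im); X=cloud('wrist',d,s); np.savez('w3',im=im,d=d,p=s['ee_pos'],q=s['eef_rot'])
print(s['ee_pos'],s['eef_rot'],s['gripper_width']); tips(X,s)
plan([.5615,-.2626,.035],.125,.5)
E
```

```text
[ 0.5661038  -0.25798589  0.0994131 ] [0.65548071 0.75520279 0.00253511 0.00271135] 0.042920022370635046
tip [[-0.011, 0.009, 0.013], [-0.059, -0.044, -0.005], [-0.06, -0.039, 0.011]]
tip [[-0.011, 0.009, 0.013], [0.005, 0.044, 0.059], [-0.06, -0.039, 0.011]]
2 hand 0.5 
linear [[-0.06,-0.09,0.99],[-0.04,-0.06,0.64]] 
dr [[0.1,0.02,0.21],[0.0,0.0,0.0]]
```

View pics/w3.png

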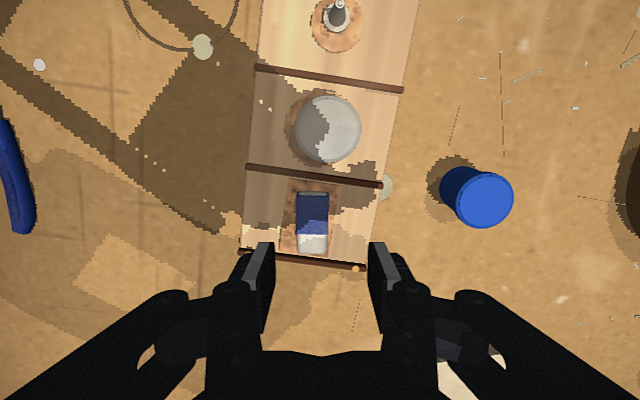

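Request:
jog_arm(hand=[0.5,0.5,0.5], linear=[[-0.06,-0.09,0.9],[-0.04,-0.05,0.6],[0,0,0]], dr=[[0.1,0,0.2],[0,0,0],[0,0,0]])

```text
time: 6.05
ee_pos: [0.5668, -0.2624, 0.046]
eef_rot: [0.66, 0.751, 0.001, 0.006]
contact_force: [-0.2, 0.1, -0.0]
gripper_width: 0.0429
```

```bash
python3 - <<'E'
from h import *
s=sense(); print(s['joints']); plan([.5615,-.2626,.030],.125,.5)
E
```

```text
[-5.72020646e-01  5.30175611e-01  1.56671208e+00  2.38759007e-06
  1.03224607e+00 -7.00209335e-01]
1 hand 0.5 
linear [[0.01,-0.14,0.4]] 
dr [[0.12,0.1,0.04]]
```

Request:
jog_arm(hand=[0.5,0.5], linear=[[0,-0.14,0.4],[0,0,0]], dr=[[0.12,0.1,0.04],[0,0,0]])

```text
time: 6.3
ee_pos: [0.5632, -0.2635, 0.0326]
eef_rot: [0.661, 0.75, 0.0, 0.002]
contact_force: [-0.1, -0.3, -0.5]
gripper_width: 0.0429
```

```bash
python3 - <<'E'
from h import *
plan([.5615,-.2626,.030],.125,.5)
E
```

```text
1 hand 0.5 
linear [[0.03,-0.04,0.06]] 
dr [[0.04,0.03,0.01]]
```

Request:
jog_arm(hand=[0.5,0.9,0.9,0.9,0.9,0.9,0.9], linear=[[0,-0.05,0.08],[0,0,0],[0,0,0],[0,0,0],[0,0,-1],[0,0,-1],[0,0,-0.3]], dr=[[0,0,0],[0,0,0],[0,0,0],[0,0,0],[0,0,0],[0,0,0],[0,0,0]])

```text
time: 7.18
ee_pos: [0.5607, -0.2634, 0.1232]
eef_rot: [0.661, 0.75, 0.0, 0.002]
contact_force: [-0.1, -0.0, -1.1]
gripper_width: 0.0181
```

```bash
cat >> h.py <<'E'
NR=(np.array([.536,.1731]),-.231); OR=(np.array([.5598,-.1729]),-.008)
def slot(r,y,x=0): c,s=np.cos(r[1]),np.sin(r[1]); return r[0]+[c*x-s*y,s*x+c*y]
E
python3 - <<'E'
from h import *
s=sense();print(s['ee_pos'],s['gripper_width'])
for y in(90,30,-30,-90): print(y,slot(NR,y/1000))
plan([*slot(NR,.09),.10],-.231,.9)
E
```

```text
[ 0.56069523 -0.26341621  0.12319951] 0.018099976013612403
90 [0.5566056  0.26070941]
30 [0.54286853 0.20230314]
-30 [0.52913147 0.14389686]
-90 [0.5153944  0.08549059]
14 hand 0.9 
linear [[0.99,0.12,0.04],[1.0,0.04,0.04],[1.0,-0.04,0.04],[0.99,-0.12,0.04],[0.98,-0.2,0.05],[0.97,-0.24,0.05],[0.97,-0.24,0.04],[0.97,-0.24,0.05],[0.97,-0.24,0.04],[0.97,-0.23,0.05],[0.97,-0.24,0.04],[0.97,-0.23,0.05],[0.97,-0.24,0.04],[0.12,-0.03,0.01]] 
dr [[0.01,0.0,1.0],[0.01,0.01,1.0],[0.01,0.0,1.0],[0.01,0.01,1.0],[0.0,0.0,0.46],[0.0,0.0,0.0],[0.0,0.0,0.0],[0.0,0.0,0.0],[0.0,0.0,0.0],[0.0,0.0,0.0],[0.0,0.0,0.0],[0.0,0.0,0.0],[0.0,0.0,0.0],[0.0,0.0,0.0]]
```

Request:
jog_arm(hand=[0.9,0.9,0.9,0.9,0.9,0.9,0.9,0.9,0.9,0.9,0.9,0.9,0.9,0.9,0.9], linear=[[0.99,0.12,0.04],[1,0.04,0.04],[1,-0.04,0.04],[0.99,-0.12,0.04],[0.98,-0.2,0.05],[0.97,-0.24,0.05],[0.97,-0.24,0.04],[0.97,-0.24,0.05],[0.97,-0.24,0.04],[0.97,-0.23,0.05],[0.97,-0.24,0.04],[0.97,-0.23,0.05],[0.97,-0.24,0.04],[0.12,-0.03,0],[0,0,0]], dr=[[0,0,1],[0,0,1],[0,0,1],[0,0,1],[0,0,0.5],[0,0,0],[0,0,0],[0,0,0],[0,0,0],[0,0,0],[0,0,0],[0,0,0],[0,0,0],[0,0,0],[0,0,0]])

```text
time: 9.05
ee_pos: [0.5547, 0.2758, 0.0814]
eef_rot: [0.79, 0.614, -0.007, -0.003]
contact_force: [0.4, 0.4, -0.7]
gripper_width: 0.018
```

```bash
python3 - <<'E'
from h import *
s=sense();im,d=optics.camera('wrist');save('w4',im[120:,150:490],1.7);X=cloud('wrist',d,s); tips(X,s)
T=(X-s['ee_pos'])@Ro.from_quat(s['eef_rot']).as_matrix()
for k in optics.silhouettes('wrist','eraser_center'):
    m=k['mask']; print(k['confidence'],k['uv'],np.median(T[m],0),T[m].min(0),T[m].max(0))
print(s['gripper_width']);plan([*slot(NR,.09),.04],-.231,.9)
E
```

```text
tip [[-0.011, 0.009, 0.013], [-0.055, -0.036, -0.004], [-0.06, -0.04, 0.01]]
tip [[-0.011, 0.009, 0.013], [0.004, 0.036, 0.055], [-0.06, -0.04, 0.01]]
0.92 [322.6, 262.0] [0.00558739 0.00017982 0.00931838] [-0.06055083 -0.01368553 -0.12298735] [0.06935823 0.0138278  0.07403759]
0.017999647921718744
2 hand 0.9 
linear [[-0.3,0.13,0.95],[-0.03,0.01,0.09]] 
dr [[-0.18,0.09,-0.25],[0.0,0.0,0.0]]
```

View pics/w4.png

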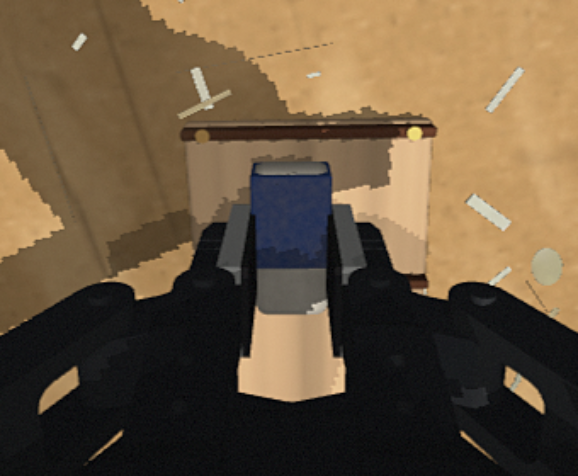

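Request:
jog_arm(hand=[0.9,0.9], linear=[[-0.4,0.17,0.7],[0,0,0]], dr=[[-0.2,0.1,-0.3],[0,0,0]])

```text
time: 9.4
ee_pos: [0.5576, 0.2553, 0.0535]
eef_rot: [0.783, 0.621, 0.001, 0.001]
contact_force: [-0.2, 0.0, 0.1]
gripper_width: 0.0182
```

```bash
cat >> h.py <<'E'
def held(q,s,show=None):
    im,d=optics.camera('wrist'); X=cloud('wrist',d,s); R=Ro.from_quat(s['eef_rot']).as_matrix()
    T=(X-s['ee_pos'])@R
    if show: save(show,im[100:,150:490],1.7)
    for k in optics.silhouettes('wrist',q)[:2]:
        m=k['mask']; P=T[m]; z=np.percentile(P[:,2],20); P=P[abs(P[:,2]-z)<.004]
        print(q,round(k['confidence'],2),np.round(k['uv']),'toolz top',round(z,4),cv2.minAreaRect((P[:,:2]*1000).astype(np.float32)))
E
python3 - <<'E'
from h import *
s=sense();held('eraser_center',s)
plan([*slot(NR,.09),.04],-.231,.9)
E
```

```text
eraser_center 0.93 [321. 258.] toolz top 0.0087 ((2.0458908081054688, 0.3236112594604492), (20.15756607055664, 41.658241271972656), 88.7115707397461)
1 hand 0.9 
linear [[0.05,-0.13,0.42]] 
dr [[0.11,-0.07,0.03]]
```

```bash
python3 - <<'E'
from h import *
plan([*slot(NR,.088),.032],-.231,.9)
E
```

```text
1 hand 0.9 
linear [[0.0,-0.13,0.62]] 
dr [[0.11,-0.07,0.03]]
```

Request:
jog_arm(hand=[0.9,0.9], linear=[[0,-0.14,0.62],[0,0,0]], dr=[[0.12,-0.08,0],[0,0,0]])

```text
time: 9.75
ee_pos: [0.5568, 0.2595, 0.0324]
eef_rot: [0.783, 0.622, 0.001, 0.0]
contact_force: [-0.2, 0.0, -0.2]
gripper_width: 0.018
```

```bash
python3 - <<'E'
from h import *
plan([*slot(NR,.088),.031],-.231,.9)
E
```

```text
1 hand 0.9 
linear [[-0.02,-0.01,0.04]] 
dr [[0.01,-0.01,0.02]]
```

Request:
jog_arm(hand=[0.9,0.5,0.5,0.5,0.5,0.5], linear=[[-0.02,-0.02,0.05],[0,0,0],[0,0,0],[0,0,-1],[0,0,-1],[-0.5,0,-0.5]], dr=[[0,0,0],[0,0,0],[0,0,0],[0,0,0],[0,0,0],[0,0,0]])

```text
time: 10.5
ee_pos: [0.5506, 0.2406, 0.1321]
eef_rot: [0.783, 0.623, -0.0, -0.0]
contact_force: [-0.1, -0.2, 0.1]
gripper_width: 0.0426
```

```bash
cat >> h.py <<'E'
def placed(q,s,r=NR,show=None):
    im,d=optics.camera('wrist'); X=cloud('wrist',d,s)
    if show: save(show,im,1)
    for k in optics.silhouettes('wrist',q)[:3]:
        P=X[k['mask']]; z=np.percentile(P[:,2],90); P=P[abs(P[:,2]-z)<.004]
        (x,y),wh,a=cv2.minAreaRect((P[:,:2]*1000).astype(np.float32)); v=np.array([x,y])/1000-r[0]; c,n=np.cos(r[1]),np.sin(r[1])
        print(q,round(k['confidence'],2),'world',np.round([x,y],1),'rack mm',np.round([c*v[0]*1e3+n*v[1]*1e3,-n*v[0]*1e3+c*v[1]*1e3],1),'top z',round(z*1e3,1),np.round(wh,1),'ang-rack',round(a-np.degrees(r[1]),1))
E
python3 - <<'E'
from h import *
s=sense();placed('eraser_center',s,show='w5')
plan([.562,-.2002,.115],0,.4)
E
```

```text
eraser_center 0.78 world [555.7 260.8] rack mm [-0.9 89.9] top z 21.4 [41.7 20.1] ang-rack 91.2
11 hand 0.4 
linear [[-0.97,0.25,0.04],[-0.98,0.17,0.04],[-0.99,0.09,0.04],[-1.0,0.03,0.04],[-1.0,0.02,0.04],[-1.0,0.03,0.04],[-1.0,0.03,0.04],[-1.0,0.02,0.04],[-1.0,0.03,0.04],[-1.0,0.02,0.04],[-0.99,0.02,0.05]] 
dr [[0.01,0.0,-1.0],[0.0,0.0,-1.0],[0.0,0.0,-0.87],[0.0,0.0,0.0],[0.0,0.0,0.0],[0.0,0.0,0.0],[0.0,0.0,0.0],[0.0,0.0,0.0],[0.0,0.0,0.0],[0.0,0.0,0.0],[0.0,0.0,0.0]]
```

View pics/w5.png

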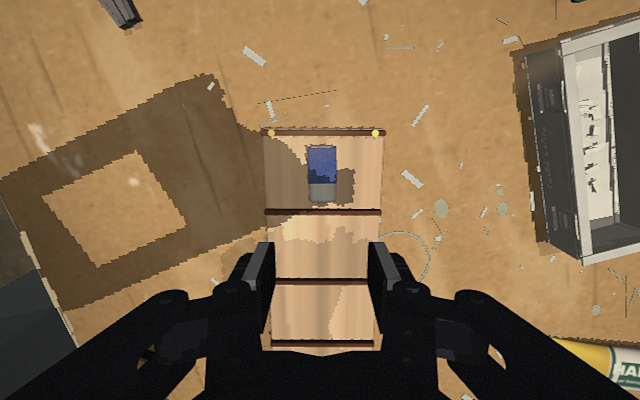

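Eraser is centred in the leftmost slot (pixel 322,172). Now the tub.

Request:
jog_arm(hand=[0.35,0.35,0.35,0.35,0.35,0.35,0.35,0.35,0.35,0.35,0.35,0.35], linear=[[-0.97,0.25,0.04],[-0.98,0.17,0.04],[-0.99,0.09,0.04],[-1,0.03,0.04],[-1,0.03,0.04],[-1,0.03,0.04],[-1,0.03,0.04],[-1,0.02,0.04],[-1,0.02,0.04],[-1,0.02,0.04],[-1,0.02,0.05],[0,0,0]], dr=[[0,0,-1],[0,0,-1],[0,0,-0.9],[0,0,0],[0,0,0],[0,0,0],[0,0,0],[0,0,0],[0,0,0],[0,0,0],[0,0,0],[0,0,0]])

```text
time: 12.1
ee_pos: [0.5639, -0.2079, 0.1019]
eef_rot: [0.703, 0.711, 0.001, -0.005]
contact_force: [-0.5, 0.1, 0.1]
gripper_width: 0.0554
```

```bash
python3 - <<'E'
from h import *
s=sense();placed('film_tub_center',s,OR)
plan([.562,-.2002,.06],0,.4)
E
```

```text
film_tub_center 0.89 world [ 561.8 -200.5] rack mm [  2.2 -27.6] top z 49.2 [34.2 34. ] ang-rack 51.0
film_tub_center 0.74 world [560.3 -93.9] rack mm [-0.1 79. ] top z 12.4 [49.1 29. ] ang-rack 0.7
film_tub_center 0.58 world [ 659.3 -229. ] rack mm [100.  -55.3] top z 37.0 [33.9 34.6] ang-rack 72.9
2 hand 0.4 
linear [[0.11,-0.03,0.99],[0.0,0.0,0.06]] 
dr [[-0.09,-0.12,0.17],[0.0,0.0,0.0]]
```

Request:
jog_arm(hand=[0.35,0.35,0.35], linear=[[0.2,-0.05,0.6],[0,0,0.5],[0,0,0]], dr=[[-0.1,-0.15,0.2],[0,0,0],[0,0,0]])

```text
time: 12.58
ee_pos: [0.5613, -0.192, 0.0562]
eef_rot: [0.707, 0.707, -0.0, 0.0]
contact_force: [0.8, 0.6, -0.3]
gripper_width: 0.0558
```

```bash
python3 - <<'E'
from h import *
plan([.5618,-.2004,.042],0,.4)
E
```

```text
1 hand 0.4 
linear [[-0.21,0.01,0.36]] 
dr [[0.0,0.01,0.01]]
```

Request:
jog_arm(hand=[0.35,0.35], linear=[[-0.21,0,0.38],[0,0,0]], dr=[[0,0,0],[0,0,0]])

```text
time: 12.82
ee_pos: [0.562, -0.1997, 0.041]
eef_rot: [0.706, 0.708, -0.0, 0.001]
contact_force: [0.5, 0.6, -0.1]
gripper_width: 0.0558
```

```bash
python3 - <<'E'
from h import *
plan([.5618,-.2004,.041],0,.4)
E
```

```text
1 hand 0.4 
linear [[-0.02,-0.01,0.0]] 
dr [[0.01,0.02,0.04]]
```

Good; close and lift.

Request:
jog_arm(hand=[0.8,0.8,0.8,0.8,0.8,0.8,0.8], linear=[[-0.02,0,0],[0,0,0],[0,0,0],[0,0,-1],[0,0,-1],[0,0,-0.2],[0,0,0]], dr=[[0,0,0],[0,0,0],[0,0,0],[0,0,0],[0,0,0],[0,0,0],[0,0,0]])

```text
time: 13.7
ee_pos: [0.5621, -0.2009, 0.1317]
eef_rot: [0.706, 0.708, 0.0, 0.001]
contact_force: [-0.4, -0.3, -0.6]
gripper_width: 0.0304
```

```bash
python3 - <<'E'
from h import *
print(sense()['gripper_width']);plan([*slot(NR,.028),.11],-.231,.8)
E
```

```text
0.030391209400539278
11 hand 0.8 
linear [[1.0,-0.05,0.05],[0.99,-0.13,0.05],[0.98,-0.2,0.05],[0.96,-0.28,0.06],[0.96,-0.28,0.05],[0.96,-0.27,0.06],[0.96,-0.28,0.05],[0.96,-0.27,0.06],[0.96,-0.28,0.05],[0.96,-0.27,0.06],[0.05,-0.01,0.0]] 
dr [[0.01,0.01,1.0],[0.01,0.0,1.0],[0.01,0.01,0.91],[0.0,0.0,0.0],[0.0,0.0,0.0],[0.0,0.0,0.0],[0.0,0.0,0.0],[0.0,0.0,0.0],[0.0,0.0,0.0],[0.0,0.0,0.0],[0.0,0.0,0.0]]
```

Request:
jog_arm(hand=[0.8,0.8,0.8,0.8,0.8,0.8,0.8,0.8,0.8,0.8,0.8], linear=[[1,-0.05,0.02],[0.99,-0.13,0.02],[0.98,-0.2,0.02],[0.96,-0.28,0.02],[0.96,-0.28,0.02],[0.96,-0.27,0.02],[0.96,-0.28,0.02],[0.96,-0.27,0.02],[0.96,-0.28,0.02],[0.8,-0.27,0.02],[0,0,0]], dr=[[0,0,1],[0,0,1],[0,0,0.9],[0,0,0],[0,0,0],[0,0,0],[0,0,0],[0,0,0],[0,0,0],[0,0,0],[0,0,0]])

```text
time: 15.08
ee_pos: [0.5304, 0.2037, 0.1022]
eef_rot: [0.787, 0.617, -0.012, -0.009]
contact_force: [-0.4, -1.0, -0.1]
gripper_width: 0.0302
```

```bash
python3 - <<'E'
from h import *
s=sense();held('film_tub_center',s);plan([*slot(NR,.03),.06],-.231,.8)
E
```

```text
film_tub_center 0.87 [320. 276.] toolz top -0.0072 ((0.1915912628173828, -0.0036973953247070312), (30.56865692138672, 35.45124435424805), 89.53759765625)
2 hand 0.8 
linear [[0.09,0.29,0.95],[0.01,0.03,0.1]] 
dr [[-0.37,0.1,-0.16],[0.0,0.0,0.0]]
```

Request:
jog_arm(hand=[0.8,0.8], linear=[[0.05,0.3,0.95],[0,0,0]], dr=[[-0.4,0.1,-0.16],[0,0,0]])

```text
time: 15.42
ee_pos: [0.5419, 0.1981, 0.0626]
eef_rot: [0.785, 0.62, 0.0, 0.001]
contact_force: [-0.1, 0.4, -0.7]
gripper_width: 0.0302
```

```bash
python3 - <<'E'
from h import *
plan([*slot(NR,.03),.042],-.231,.8)
E
```

```text
1 hand 0.8 
linear [[0.11,0.0,0.52]] 
dr [[0.03,0.01,-0.03]]
```

Request:
jog_arm(hand=[0.8,0.8], linear=[[0.11,0,0.5],[0,0,0]], dr=[[0.03,0,-0.03],[0,0,0]])

```text
time: 15.68
ee_pos: [0.5445, 0.2004, 0.044]
eef_rot: [0.785, 0.62, -0.0, 0.001]
contact_force: [0.2, -0.5, -0.8]
gripper_width: 0.0303
```

```bash
python3 - <<'E'
from h import *
plan([*slot(NR,.03),.0403],-.231,.8)
E
```

```text
1 hand 0.8 
linear [[0.04,-0.05,0.09]] 
dr [[0.01,0.01,-0.04]]
```

Request:
jog_arm(hand=[0.8,0.8,0.35,0.35,0.35,0.35,0.35,0.35], linear=[[0.05,-0.06,0.1],[0,0,0],[0,0,0],[0,0,0],[0,0,-1],[0,0,-1],[-0.5,0,-0.5],[0,0,0]], dr=[[0,0,-0.04],[0,0,0],[0,0,0],[0,0,0],[0,0,0],[0,0,0],[0,0,0],[0,0,0]])

```text
time: 16.68
ee_pos: [0.5403, 0.1832, 0.1476]
eef_rot: [0.784, 0.621, 0.003, 0.002]
contact_force: [1.2, 0.5, 0.1]
gripper_width: 0.0558
```

```bash
python3 - <<'E'
from h import *
s=sense();placed('film_tub_center',s);placed('eraser_center',s)
plan([.5598,-.1401,.11],0,.6)
E
```

```text
film_tub_center 0.93 world [545.4 203.2] rack mm [ 2.2 31.5] top z 47.3 [33.1 33.9] ang-rack 46.1
eraser_center 0.73 world [546.5 202.6] rack mm [ 3.5 31.1] top z 49.5 [33.9 33.6] ang-rack 25.5
eraser_center 0.72 world [557.4 260.1] rack mm [ 0.9 89.5] top z 23.8 [41.7 20.5] ang-rack 90.6
9 hand 0.6 
linear [[-0.95,0.29,0.11],[-0.97,0.21,0.1],[-0.99,0.14,0.1],[-0.99,0.07,0.11],[-0.99,0.07,0.1],[-0.99,0.06,0.11],[-0.99,0.07,0.1],[-0.99,0.06,0.1],[-0.17,0.01,0.02]] 
dr [[0.01,0.0,-1.0],[0.0,0.0,-1.0],[0.01,0.01,-0.88],[0.0,0.0,0.0],[0.0,0.0,0.0],[0.0,0.0,0.0],[0.0,0.0,0.0],[0.0,0.0,0.0],[0.0,0.0,0.0]]
```

Request:
jog_arm(hand=[0.6,0.6,0.6,0.6,0.6,0.6,0.6,0.6,0.6,0.6], linear=[[-0.95,0.29,0.08],[-0.97,0.21,0.08],[-0.99,0.14,0.08],[-0.99,0.07,0.08],[-0.99,0.07,0.08],[-0.99,0.06,0.08],[-0.99,0.07,0.08],[-0.8,0.06,0.08],[0,0,0],[0,0,0]], dr=[[0,0,-1],[0,0,-1],[0,0,-0.9],[0,0,0],[0,0,0],[0,0,0],[0,0,0],[0,0,0],[0,0,0],[0,0,0]])

```text
time: 18.12
ee_pos: [0.5564, -0.1277, 0.102]
eef_rot: [0.701, 0.713, -0.005, -0.01]
contact_force: [0.6, 0.3, 0.4]
gripper_width: 0.0341
```

```bash
python3 - <<'E'
from h import *
s=sense();im,d=optics.camera('wrist');save('w6',im[100:,150:490],1.7);X=cloud('wrist',d,s)
for k in optics.silhouettes('wrist','nozzle_center')[:2]:
    P=X[k['mask']]; P=P[(P[:,2]>.01)&(P[:,2]<.05)]; print(k['confidence'],k['uv'],len(P),np.percentile(P[:,2],[5,50,98]))
    for a,b in((.0125,.017),(.017,.025),(.025,.034),(.034,.045)):
        Q=P[(P[:,2]>a)&(P[:,2]<b)]
        if len(Q)>5: print(a,len(Q),cv2.minEnclosingCircle((Q[:,:2]*1000).astype(np.float32)),Q.mean(0)[:2])
plan([.5598,-.1401,.06],0,.6)
E
```

```text
2 hand 0.6 
linear [[-0.29,0.09,0.95],[-0.04,0.01,0.11]] 
dr [[-0.27,-0.08,0.22],[0.0,0.0,0.0]]
```

View pics/w6.png

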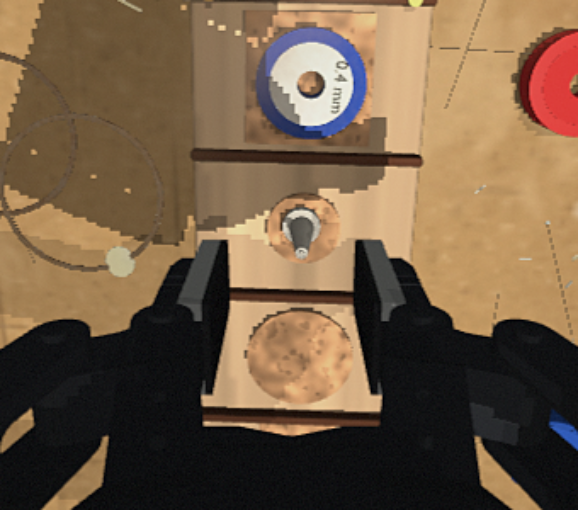

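Picture: the nozzle stands upright on its round cork pad at about (326,238) in the full image, between the open fingers' line. The emptied tub pad is below it and the reel above. I'll locate the nozzle from depth.

```bash
python3 - <<'E'
from h import *
s=sense();im,d=optics.camera('wrist');X=cloud('wrist',d,s);np.savez('w7',X=X,im=im)
m=np.zeros(d.shape,bool);m[195:265,300:350]=1
m&=(np.hypot(X[...,0]-.56,X[...,1]+.1405)<.02)
for a,b in((.0115,.0135),(.0135,.0155),(.0155,.018),(.018,.025),(.025,.034),(.034,.046)):
    Q=X[m&(X[...,2]>a)&(X[...,2]<b)]
    if len(Q)>5: print(a,len(Q),cv2.minEnclosingCircle((Q[:,:2]*1000).astype(np.float32)),Q.mean(0)[:2])
E
```

```text
0.0115 341 ((559.9108276367188, -142.891357421875), 14.9954195022583) [ 0.56030891 -0.14224713]
0.0135 77 ((558.6636352539062, -140.6385955810547), 7.693418025970459) [ 0.55789593 -0.13770623]
0.0155 118 ((558.91455078125, -140.46429443359375), 7.521862030029297) [ 0.55928601 -0.13867196]
0.018 74 ((559.2744750976562, -138.6956787109375), 4.545321941375732) [ 0.55914234 -0.1374241 ]
0.025 80 ((558.8104248046875, -140.1879119873047), 3.914094924926758) [ 0.55886564 -0.13825583]
0.034 93 ((559.0850219726562, -140.14027404785156), 2.9279751777648926) [ 0.55893898 -0.13948331]
```

Request:
jog_arm(hand=[0.6,0.6,0.6], linear=[[-0.15,0.06,0.9],[0,0,0],[0,0,0]], dr=[[-0.27,-0.08,0.22],[0,0,0],[0,0,0]])

```text
time: 18.65
ee_pos: [0.5605, -0.1308, 0.0684]
eef_rot: [0.706, 0.709, 0.001, 0.002]
contact_force: [0.3, -0.7, 0.3]
gripper_width: 0.0341
```

```bash
python3 - <<'E'
from h import *
plan([.5589,-.1405,.04],0,.6)
E
```

```text
1 hand 0.6 
linear [[-0.24,-0.04,0.71]] 
dr [[0.06,0.01,0.05]]
```

Request:
jog_arm(hand=[0.6,0.6], linear=[[-0.26,-0.05,0.8],[0,0,0]], dr=[[0.06,0,0.05],[0,0,0]])

```text
time: 18.9
ee_pos: [0.561, -0.1411, 0.0393]
eef_rot: [0.706, 0.708, 0.001, 0.002]
contact_force: [0.1, 0.2, -0.2]
gripper_width: 0.0338
```

```bash
python3 - <<'E'
from h import *
plan([.5589,-.1405,.0303],0,.6)
E
```

```text
1 hand 0.6 
linear [[0.02,-0.05,0.22]] 
dr [[0.06,0.03,0.02]]
```

Request:
jog_arm(hand=[0.6,0.6], linear=[[0.02,-0.06,0.25],[0,0,0]], dr=[[0.06,0.03,0.02],[0,0,0]])

```text
time: 19.15
ee_pos: [0.5607, -0.1403, 0.0318]
eef_rot: [0.707, 0.707, 0.001, 0.002]
contact_force: [0.6, 0.7, -0.1]
gripper_width: 0.0345
```

```bash
python3 - <<'E'
from h import *
plan([.5589,-.1405,.0303],0,.6)
E
```

```text
1 hand 0.6 
linear [[0.0,-0.05,0.04]] 
dr [[0.05,0.02,0.01]]
```

Request:
jog_arm(hand=[0.6,1,1,1,1], linear=[[0,-0.08,0.04],[0,0,0],[0,0,0],[0,0,0],[0,0,0]], dr=[[0.05,0.02,0],[0,0,0],[0,0,0],[0,0,0],[0,0,0]])

```text
time: 19.77
ee_pos: [0.5587, -0.1405, 0.0322]
eef_rot: [0.707, 0.708, 0.001, 0.001]
contact_force: [-0.9, 0.7, -0.5]
gripper_width: 0.0104
```

Request:
jog_arm(hand=[1,1,1,1], linear=[[0,0,-0.5],[0,0,-1],[0,0,-1],[0,0,0]], dr=[[0,0,0],[0,0,0],[0,0,0],[0,0,0]])

```text
time: 20.27
ee_pos: [0.5592, -0.1408, 0.1387]
eef_rot: [0.707, 0.708, 0.001, 0.002]
contact_force: [-0.1, -0.0, -0.2]
gripper_width: 0.0104
```

```bash
python3 - <<'E'
from h import *
s=sense();im,d=optics.camera('wrist');save('w8',im[150:390,200:440],2.2)
X=cloud('wrist',d,s);T=(X-s['ee_pos'])@Ro.from_quat(s['eef_rot']).as_matrix()
m=np.zeros(d.shape,bool);m[200:330,290:350]=1;m&=(abs(T[...,1])<.02)&(T[...,2]>-.02)&(T[...,2]<.025)&(abs(T[...,0])<.02)
for a in np.arange(-.018,.024,.004):
    Q=T[m&(T[...,2]>a)&(T[...,2]<a+.004)]
    if len(Q)>5: print(round(a,3),len(Q),cv2.minEnclosingCircle((Q[:,:2]*1000).astype(np.float32)))
plan([*slot(NR,-.03),.11],-.231,1)
E
```

```text
-0.018 653 ((1.4537776708602905, -0.6440855264663696), 14.394767761230469)
-0.014 220 ((2.6880853176116943, -0.5953426361083984), 14.122895240783691)
-0.01 342 ((2.372187376022339, -0.561454176902771), 14.304444313049316)
-0.006 281 ((10.436823844909668, -0.48221710324287415), 11.439318656921387)
-0.002 243 ((2.493697166442871, -0.19279471039772034), 14.429702758789062)
0.002 301 ((2.962731122970581, -0.22012628614902496), 14.309871673583984)
0.006 254 ((9.40379524230957, -0.9315195083618164), 12.880914688110352)
0.01 233 ((3.044257640838623, -0.21176232397556305), 14.335732460021973)
0.014 363 ((2.578516960144043, -0.030800238251686096), 14.560606002807617)
0.018 63 ((6.135721206665039, 0.006681680679321289), 5.679877758026123)
8 hand 1 
linear [[0.99,-0.1,0.09],[0.98,-0.18,0.09],[0.96,-0.25,0.09],[0.94,-0.32,0.09],[0.94,-0.32,0.09],[0.94,-0.33,0.1],[0.94,-0.32,0.09],[0.17,-0.06,0.02]] 
dr [[0.0,0.0,1.0],[0.01,0.0,1.0],[0.0,0.0,0.9],[0.0,0.0,0.0],[0.0,0.0,0.0],[0.0,0.0,0.0],[0.0,0.0,0.0],[0.0,0.0,0.0]]
```

View pics/w8.png

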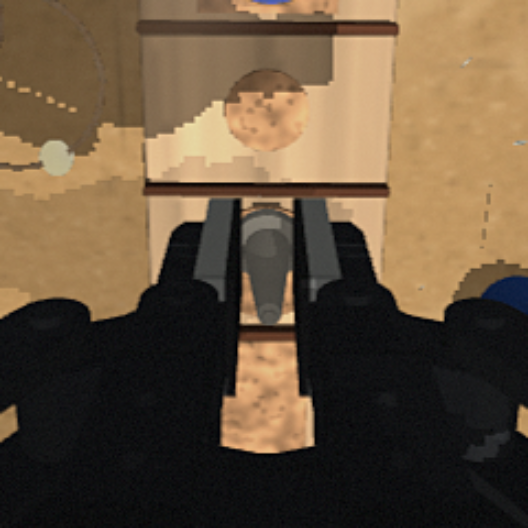

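The nozzle is held upright by its flange and its pad stayed behind. Now to the third slot.

Request:
jog_arm(hand=[1,1,1,1,1,1,1,1,1], linear=[[0.99,-0.1,0.06],[0.98,-0.18,0.06],[0.96,-0.25,0.06],[0.94,-0.32,0.06],[0.94,-0.32,0.06],[0.94,-0.33,0.06],[0.8,-0.32,0.06],[0,0,0],[0,0,0]], dr=[[0,0,1],[0,0,1],[0,0,0.9],[0,0,0],[0,0,0],[0,0,0],[0,0,0],[0,0,0],[0,0,0]])

```text
time: 21.45
ee_pos: [0.5208, 0.1386, 0.1102]
eef_rot: [0.787, 0.617, -0.007, -0.005]
contact_force: [-0.5, 0.2, 0.6]
gripper_width: 0.0107
```

```bash
python3 - <<'E'
from h import *
plan([*slot(NR,-.03),.06],-.231,1,lin=.06)
E
```

```text
1 hand 1 
linear [[0.18,0.19,1.25]] 
dr [[-0.22,0.06,-0.13]]
```

Request:
jog_arm(hand=[1,1,1], linear=[[0.12,0.19,0.9],[0,0,0.3],[0,0,0]], dr=[[-0.24,0.06,-0.14],[0,0,0],[0,0,0]])

```text
time: 21.82
ee_pos: [0.5297, 0.1384, 0.0614]
eef_rot: [0.785, 0.62, 0.0, 0.001]
contact_force: [-0.6, -0.4, 0.0]
gripper_width: 0.0106
```

```bash
python3 - <<'E'
from h import *
s=sense();im,d=optics.camera('wrist');np.savez('w9',im=im,d=d)
plan([*slot(NR,-.03),.034],-.231,1,s)
E
```

```text
1 hand 1 
linear [[0.13,-0.05,0.68]] 
dr [[0.03,0.01,-0.03]]
```

Request:
jog_arm(hand=[1,1], linear=[[0.14,-0.05,0.68],[0,0,0]], dr=[[0.03,0,-0.03],[0,0,0]])

```text
time: 22.12
ee_pos: [0.5314, 0.1436, 0.0367]
eef_rot: [0.784, 0.62, 0.001, 0.001]
contact_force: [0.2, -0.0, -0.8]
gripper_width: 0.0108
```

```bash
python3 - <<'E'
from h import *
plan([*slot(NR,-.03),.0305],-.231,1)
E
```

```text
1 hand 1 
linear [[-0.01,-0.06,0.16]] 
dr [[0.05,-0.01,-0.02]]
```

Request:
jog_arm(hand=[1,1], linear=[[-0.02,-0.07,0.16],[0,0,0]], dr=[[0.05,0,-0.02],[0,0,0]])

```text
time: 22.38
ee_pos: [0.5305, 0.1432, 0.0327]
eef_rot: [0.784, 0.621, 0.002, 0.001]
contact_force: [-0.2, -0.3, -0.4]
gripper_width: 0.0107
```

```bash
python3 - <<'E'
from h import *
plan([*slot(NR,-.03),.0303],-.231,1)
E
```

```text
1 hand 1 
linear [[0.01,-0.04,0.06]] 
dr [[0.05,-0.02,0.0]]
```

Request:
jog_arm(hand=[1,1], linear=[[0,-0.04,0.06],[0,0,0.02]], dr=[[0.05,-0.02,0],[0,0,0]])

```text
time: 22.62
ee_pos: [0.53, 0.1436, 0.0309]
eef_rot: [0.784, 0.621, 0.001, 0.001]
contact_force: [-0.4, 0.1, -0.0]
gripper_width: 0.0109
```

Request:
jog_arm(hand=[0.8,0.6,0.6,0.6,0.6,0.6,0.6], linear=[[0,0,0],[0,0,0],[0,0,0],[0,0,-0.8],[0,0,-1],[-0.5,0,-0.7],[0,0,0]], dr=[[0,0,0],[0,0,0],[0,0,0],[0,0,0],[0,0,0],[0,0,0],[0,0,0]])

```text
time: 23.5
ee_pos: [0.5248, 0.1239, 0.1331]
eef_rot: [0.784, 0.621, 0.001, 0.0]
contact_force: [0.1, 0.7, -0.3]
gripper_width: 0.0341
```

```bash
python3 - <<'E'
from h import *
s=sense();im,d=optics.camera('wrist');save('w10',im);X=cloud('wrist',d,s)
c=slot(NR,-.03); m=np.hypot(X[...,0]-c[0],X[...,1]-c[1])<.018
for a,b in((.0125,.016),(.016,.023),(.023,.032),(.032,.045)):
    Q=X[m&(X[...,2]>a)&(X[...,2]<b)]
    if len(Q)>5: print(a,len(Q),cv2.minEnclosingCircle((Q[:,:2]*1000).astype(np.float32)))
print(c,X[m][:,2].max());placed('film_tub_center',s)
plan([.5607,-.0834,.10],0,.4,s)
E
```

```text
0.0125 157 ((530.3012084960938, 143.2220001220703), 7.52349328994751)
0.016 39 ((530.1514892578125, 144.60910034179688), 4.538656234741211)
0.023 50 ((530.2587890625, 143.3793487548828), 3.960456132888794)
0.032 65 ((530.23974609375, 143.66952514648438), 2.904111385345459)
[0.52913147 0.14389686] 0.2107795410038969
film_tub_center 0.89 world [546.1 202.4] rack mm [ 3.1 30.8] top z 48.9 [33.7 33.8] ang-rack 44.9
6 hand 0.4 
linear [[-0.91,0.39,0.16],[-0.94,0.31,0.15],[-0.96,0.24,0.16],[-0.97,0.17,0.15],[-0.97,0.17,0.16],[-0.32,0.05,0.05]] 
dr [[0.01,0.0,-1.0],[0.0,0.0,-1.0],[0.01,0.0,-0.89],[0.0,0.0,0.0],[0.0,0.0,0.0],[0.0,0.0,0.0]]
```

View pics/w10.png

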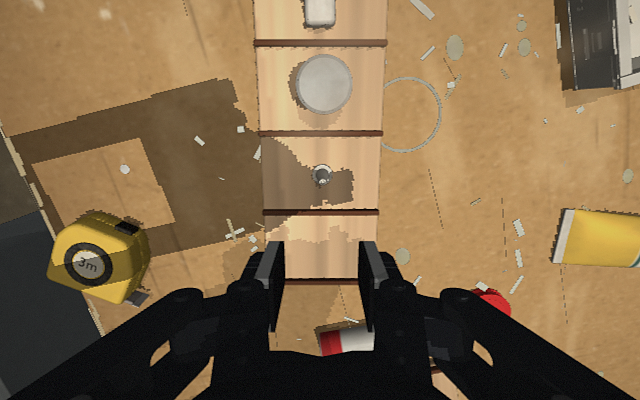

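Nozzle stands centred in slot 3 (pixel 322,175) and the tub in slot 2. Now the reel.

Request:
jog_arm(hand=[0.35,0.35,0.35,0.35,0.35,0.35,0.35,0.35], linear=[[-0.91,0.39,0.1],[-0.94,0.31,0.1],[-0.96,0.24,0.1],[-0.97,0.17,0.1],[-0.97,0.17,0.1],[-0.2,0,0],[0,0,0],[0,0,0]], dr=[[0,0,-1],[0,0,-1],[0,0,-0.9],[0,0,0],[0,0,0],[0,0,0],[0,0,0],[0,0,0]])

```text
time: 24.65
ee_pos: [0.5511, -0.0761, 0.0945]
eef_rot: [0.701, 0.713, -0.007, -0.013]
contact_force: [0.3, -0.1, -0.7]
gripper_width: 0.0555
```

```bash
python3 - <<'E'
from h import *
s=sense();placed('reel_small_center',s,OR);plan([.5607,-.0834,.06],0,.4,s,lin=.06)
E
```

```text
reel_small_center 0.77 world [639.2  -8.3] rack mm [ 78.1 165.3] top z 11.3 [39.8 39.6] ang-rack 46.4
reel_small_center 0.71 world [662.8 -82.9] rack mm [102.3  90.8] top z 11.1 [39.  39.5] ang-rack 66.0
reel_small_center 0.57 world [561.  -83.5] rack mm [ 0.5 89.5] top z 23.2 [39.6 39.9] ang-rack 15.7
1 hand 0.4 
linear [[-0.19,0.26,0.85]] 
dr [[-0.36,-0.1,0.21]]
```

Request:
jog_arm(hand=[0.35,0.35], linear=[[-0.15,0.25,0.85],[0,0,0]], dr=[[-0.38,-0.1,0.2],[0,0,0]])

```text
time: 25.0
ee_pos: [0.561, -0.0797, 0.0609]
eef_rot: [0.706, 0.708, 0.001, 0.002]
contact_force: [-0.5, 0.2, -1.3]
gripper_width: 0.0557
```

```bash
python3 - <<'E'
from h import *
plan([.5609,-.0834,.034],0,.4)
E
```

```text
1 hand 0.4 
linear [[-0.09,-0.01,0.67]] 
dr [[0.06,0.01,0.05]]
```

Request:
jog_arm(hand=[0.35,0.35], linear=[[-0.1,-0.01,0.7],[0,0,0]], dr=[[0.06,0,0.05],[0,0,0]])

```text
time: 25.25
ee_pos: [0.5623, -0.0827, 0.0352]
eef_rot: [0.706, 0.708, 0.0, 0.001]
contact_force: [0.0, -0.5, -0.4]
gripper_width: 0.0552
```

```bash
python3 - <<'E'
from h import *
plan([.5609,-.0834,.0295],0,.4)
E
```

```text
1 hand 0.4 
linear [[-0.02,-0.04,0.14]] 
dr [[0.03,0.01,0.03]]
```

Request:
jog_arm(hand=[0.35,0.35,0.8,0.8,0.8], linear=[[-0.02,-0.04,0.17],[0,0,0],[0,0,0],[0,0,0],[0,0,0]], dr=[[0.03,0,0.03],[0,0,0],[0,0,0],[0,0,0],[0,0,0]])

```text
time: 25.88
ee_pos: [0.5645, -0.0838, 0.0337]
eef_rot: [0.707, 0.707, 0.002, 0.004]
contact_force: [-0.0, -0.7, -1.2]
gripper_width: 0.0366
```

Request:
jog_arm(hand=[0.8,0.8,0.8,0.8], linear=[[0,0,-0.5],[0,0,-1],[0,0,-1],[0,0,0]], dr=[[0,0,0],[0,0,0],[0,0,0],[0,0,0]])

```text
time: 26.38
ee_pos: [0.5639, -0.0836, 0.1398]
eef_rot: [0.707, 0.707, 0.002, 0.005]
contact_force: [-0.3, -0.6, 0.0]
gripper_width: 0.0369
```

```bash
python3 - <<'E'
from h import *
s=sense();held('reel_small_center',s,'w11');plan([*slot(NR,-.09),.11],-.231,.8)
E
```

```text
reel_small_center 0.68 [446. 195.] toolz top 0.1299 ((0.9945345520973206, 97.98677062988281), (39.60652160644531, 39.52558135986328), 41.70833206176758)
reel_small_center 0.58 [318. 267.] toolz top 0.0101 ((0.028253555297851562, -0.13865089416503906), (40.6141471862793, 36.85009765625), 2.9139487743377686)
5 hand 0.8 
linear [[0.96,-0.26,0.14],[0.93,-0.33,0.15],[0.9,-0.41,0.14],[0.87,-0.47,0.15],[0.35,-0.19,0.06]] 
dr [[0.01,0.01,1.0],[0.01,0.0,1.0],[0.0,0.01,0.9],[0.0,0.0,0.0],[0.0,0.0,0.0]]
```

View pics/w11.png

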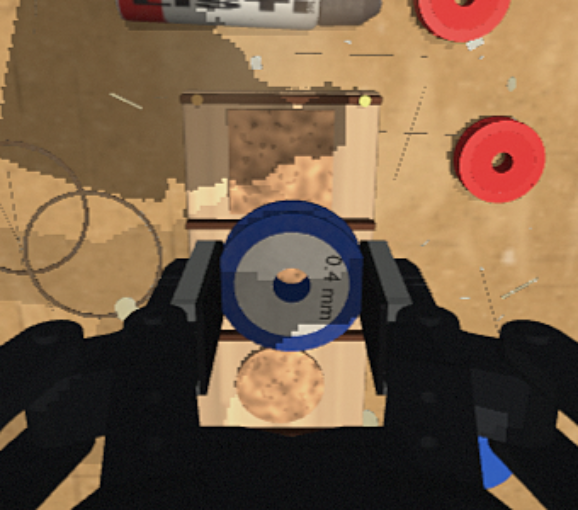

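Reel is held flat and centred; all pads stayed. On to the rightmost slot.

Request:
jog_arm(hand=[0.8,0.8,0.8,0.8,0.8,0.8,0.8], linear=[[0.96,-0.26,0.1],[0.93,-0.33,0.1],[0.9,-0.41,0.1],[0.87,-0.47,0.1],[0.2,-0.19,0],[0,0,0],[0,0,0]], dr=[[0,0,1],[0,0,1],[0,0,0.9],[0,0,0],[0,0,0],[0,0,0],[0,0,0]])

```text
time: 27.35
ee_pos: [0.5062, 0.0825, 0.1102]
eef_rot: [0.787, 0.617, -0.007, -0.005]
contact_force: [0.1, 0.7, -0.4]
gripper_width: 0.0368
```

```bash
python3 - <<'E'
from h import *
plan([*slot(NR,-.09),.06],-.231,.8,lin=.07)
E
```

```text
1 hand 0.8 
linear [[0.13,0.22,1.25]] 
dr [[-0.2,0.07,-0.14]]
```

Request:
jog_arm(hand=[0.8,0.8,0.8], linear=[[0.12,0.22,0.9],[0,0,0.35],[0,0,0]], dr=[[-0.22,0.06,-0.14],[0,0,0],[0,0,0]])

```text
time: 27.72
ee_pos: [0.5181, 0.0818, 0.0601]
eef_rot: [0.785, 0.619, 0.001, 0.002]
contact_force: [-0.5, -0.7, -0.6]
gripper_width: 0.0367
```

```bash
python3 - <<'E'
from h import *
s=sense();held('reel_small_center',s);plan([*slot(NR,-.09),.035],-.231,.8)
E
```

```text
reel_small_center 0.9 [549. 313.] toolz top 0.0502 ((-54.44196319580078, 141.9408721923828), (28.112279891967773, 41.102542877197266), 34.174461364746094)
reel_small_center 0.78 [323. 259.] toolz top 0.0101 ((-0.05812263488769531, -0.077972412109375), (36.7803840637207, 40.322669982910156), 89.8829574584961)
1 hand 0.8 
linear [[0.06,-0.11,0.66]] 
dr [[0.1,0.0,-0.05]]
```

Request:
jog_arm(hand=[0.8,0.8], linear=[[0.06,-0.12,0.66],[0,0,0]], dr=[[0.1,0,-0.05],[0,0,0]])

```text
time: 28.08
ee_pos: [0.5171, 0.0851, 0.0371]
eef_rot: [0.784, 0.621, 0.002, 0.001]
contact_force: [0.7, 0.3, 0.3]
gripper_width: 0.0366
```

```bash
python3 - <<'E'
from h import *
plan([*slot(NR,-.09),.0318],-.231,.8)
E
```

```text
1 hand 0.8 
linear [[0.0,-0.05,0.13]] 
dr [[0.05,-0.01,0.0]]
```

Request:
jog_arm(hand=[0.8,0.8,0.8], linear=[[0,-0.06,0.14],[0,0,0.02],[0,0,0]], dr=[[0.05,0,0],[0,0,0],[0,0,0]])

```text
time: 28.45
ee_pos: [0.5178, 0.0855, 0.0338]
eef_rot: [0.784, 0.621, 0.003, 0.002]
contact_force: [0.3, 0.9, -0.3]
gripper_width: 0.0367
```

Request:
jog_arm(hand=[0.4,0.4,0.4,0.4,0.4,0.4,0.4,0.4,0.4], linear=[[0,0,0],[0,0,0],[0,0,0],[0,0,-0.8],[0,0,-1],[0,0,-1],[0,0,-1],[0,0,0],[0,0,0]], dr=[[0,0,0],[0,0,0],[0,0,0],[0,0,0],[0,0,0],[0,0,0],[0,0,0],[0,0,0],[0,0,0]])

```text
time: 29.58
ee_pos: [0.5159, 0.0854, 0.1899]
eef_rot: [0.784, 0.621, 0.002, 0.001]
contact_force: [0.4, 0.2, -0.3]
gripper_width: 0.0511
```

```bash
python3 - <<'E'
from h import *
s=sense();print(s['ee_pos'])
im,d=optics.camera('wrist');save('w12',im);X=cloud('wrist',d,s);print(rack(X,NR[0]))
for q in('reel_small_center','film_tub_center','eraser_center'): placed(q,s)
E
```

```text
[0.51594683 0.08537558 0.18986075]
(array([0.52898267, 0.14317117]), [90.47892761230469, 183.73040771484375], np.float64(-0.22896221208430892))
reel_small_center 0.75 world [638.8  -8. ] rack mm [ 141.5 -152.7] top z 10.9 [39.5 39.3] ang-rack 89.7
reel_small_center 0.61 world [ 554.5 -121. ] rack mm [  85.3 -282. ] top z 13.5 [ 53.2 159.6] ang-rack 40.7
reel_small_center 0.59 world [670.9 -70.7] rack mm [ 187.2 -206.5] top z 10.6 [10.6 32.8] ang-rack 69.6
film_tub_center 0.62 world [545.4 202.7] rack mm [ 2.4 31. ] top z 48.2 [33.4 33.8] ang-rack 90.2
```

View pics/w12.png

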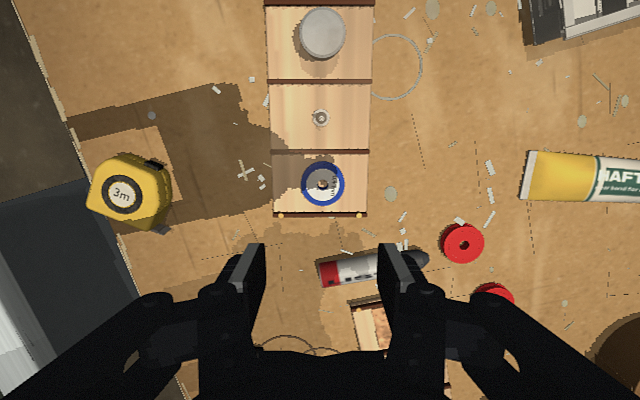

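Tub (322,34), nozzle (321,117) and reel (322,184) all stand in their slots. One last overall check from the fixed camera.

```bash
python3 - <<'E'
from h import *
s=sense();im,d=optics.camera('wrist');X=cloud('wrist',d,s);c=slot(NR,-.09)
m=(np.hypot(X[...,0]-c[0],X[...,1]-c[1])<.025)&(X[...,2]>.0155)&(X[...,2]<.03)
print('reel',c,cv2.minEnclosingCircle((X[m][:,:2]*1000).astype(np.float32)),np.percentile(X[m][:,2],[5,50,95]))
im,d=optics.camera('scene');save('s2',im[150:330,220:470],3)
E
```

```text
reel [0.5153944  0.08549059] ((517.8939819335938, 85.6056900024414), 20.105966567993164) [0.01924013 0.0204773  0.02168562]
```

View pics/s2.png

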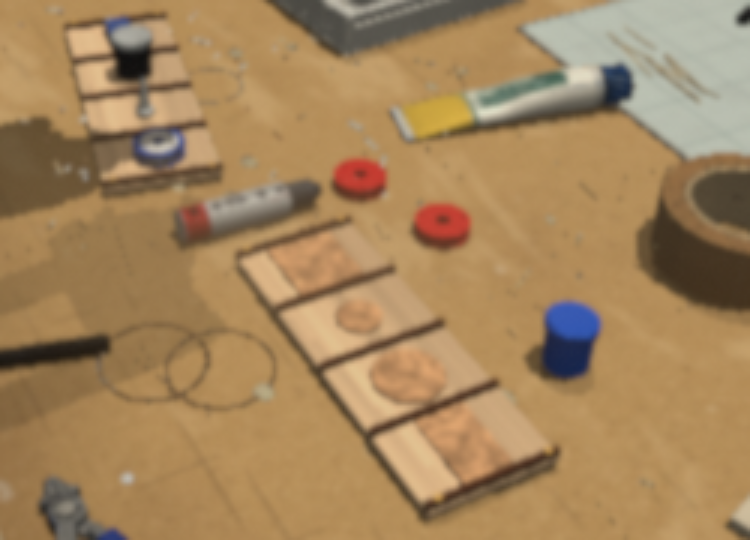

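The new rack holds, from the left, eraser, tub, nozzle and reel. The four pads are still in the old rack and the look-alikes haven't moved. Handing in.

```bash
python3 -c "
from rig import manip; print(manip.sign_off())"
```

```text
the job is handed in; nothing more can be done
None
```

I moved the four things to the new rack in reverse order and handed the job in at about 30 s of the 88 s allowed. From the left the new row is eraser, tub, nozzle, reel.

- **Last checks:** Wrist-camera depth put the eraser and nozzle about 1 mm from their slot centres and the reel about 2.5 mm. Each stood the same way up as before. The scene camera showed all four pads still in the old rack, with the red reels and blue tub where they started.
- **Disagreements:** Readings of the tub varied, putting it 2–3 mm off centre in x, and I left it as it was. In the last wrist frame the network did not report the placed reel, so I measured it from depth instead. The eraser was out of that frame, but the scene picture shows it in its slot.

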